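# Emboss a set tile in the spring die

### The job

Slide the blue spring die by its wooden handle from the white outline into the yellow outline, without lifting or tipping it, and let go. Then take the tamper out of its plywood dock, stand it on the round mat and let go so that you can take it the other way, press it squarely down between the die's cheeks until the orange sprung plate is fully down and level, and hold it there for a second. Finally lift it out and stand it back on the round mat with the plate sprung up again, disturbing nothing else.

Things in the scene. Friction and masses are not known exactly. Their poses are not given: they have to be found in the camera images.
- die: Spring die, loose, about 0.9 kg: blue base 120 (x) x 100 (y) x 10 mm, origin at the centre of its underside. Two aluminium cheeks at y = +-33 to +-45 mm, x = +-25 mm, straight up to z = 106 mm, then flared outwards as a lead-in to z = 122 mm. The channel between them, 66 mm wide, is open at both x ends and holds the orange plate. In the yellow outline it has the outline's position and yaw.
- die_handle (a point): Middle of the die's light wooden handle bar, at (-100, 0, 27) mm in the die's frame. The bar is 18 mm wide (y) and 20 mm high (z = 17 to 37 mm, air below) and sticks out from the die along its -x, towards the robot, from x = -60 to -132 mm.
- plate_top (a point): Centre of the top face of the orange sprung plate (86 x 60 mm, card tile with brick lines fixed on it) between the die's cheeks; 36 mm above the die's underside when up, 24 mm when fully down; x axis along the die's x.
- lift (a joint): Sprung plate's travel: 0 up, 0.012 m fully down (hard stop). The spring pushes up with 5.5 N at the top and 11.5 N at the bottom, so the tamper's own weight does not press it down.
- rock (a joint): Tilt of the sprung plate about the die's y axis, rad: 0 level, stops at +-0.12; a spring of 1 N m/rad keeps it level, an off-centre or slanted push tilts it.
- tamper: Tamper, loose, about 0.4 kg: steel foot plate 72 (x) x 60 (y) x 12 mm with a square dark wooden grip, 48 x 48 mm, on its centre from z = 12 to 90 mm. Origin at the centre of the foot's underside, z up. The foot fits the die's channel only with the tamper's x along the die's x (either way round). In the dock it can be gripped only across its y faces, in the die only across its x faces.
- dock: Fixed plywood dock holding the tamper at the start: base 104 x 80 x 8 mm, two upright walls at x = +-38 to +-50 mm, 56 mm long in y, up to z = 98 mm, open at both y sides. Origin at the centre of its underside. The tamper stands on the base (at z = 8 mm) with the dock's x and y axes; lift it straight up.
- load_mark: White painted outline, flat on the table, where the die starts; origin at the centre of its 140 x 120 mm rectangle (its narrow tail, for the handle, points along -x).
- press_mark: Yellow painted outline, flat on the table, where the die must go; origin at the centre of its 140 x 120 mm rectangle, its narrow tail, for the handle, along -x.
- rest_mat: Round mat, blue with black rim, 124 mm across, flat on the table (no height that matters); origin at its centre. The tamper is put down here, at any yaw.
- paint_tin: Bystander: paint tin, 60 mm across, 105 mm tall, standing between the two outlines on their far side, often in the die's straight way; origin at the centre of its underside.
- tape_roll: Bystander: yellow tape roll lying flat, 86 mm across, 25 mm high; origin at the centre of its underside.
- puppet: Bystander: dark green puppet, 56 mm across, 100 mm tall; origin at the centre of its underside.
- tree_tall: Bystander: paper tree, 100 mm across, 168 mm tall; origin at the centre of its underside.
- tree_short: Bystander: paper tree, 100 mm across, 133 mm tall; origin at the centre of its underside.
- cup: Bystander: red open cup, 70 mm across, 85 mm tall; origin at the centre of its underside.
- brush: Bystander: brush lying on the table near the robot's side edge, under 250 mm long, along its x axis.
Mind the look-alikes: they are no part of the job. What is shaped like the die but pink is not meant. Leave any purple look-alike of the tamper alone.

How it is judged:
By the outcome, as a careful person would: the job done as asked, in the order asked, and still so for the second after the job is handed in, with the robot touching nothing.
It also fails if it takes over 72 s, if anything falls off the work surface, if the arm or the gripper's body presses on something with over 40 N, if the wrist force passes 120 N, or if a joint passes its speed limit or range.

### The arm

A 6-joint arm with a two-finger parallel gripper is mounted at the origin on the work surface. World frame = base frame: x ahead of the robot, y to its left, z up, the work surface at z = 0. Lengths are in m, angles in rad, forces in N, time in s.
With the tool pointing down it reaches from about 0.25 to 0.775 m from the base axis. Payload 4 kg.
Tool frame: the origin (TCP) lies at the very end of the fingers, on their centre line; the grasp point (between the pads) lies 19 mm behind it; z points along the fingers, y is the line along which they close (so a half turn about z gives the same grasp; the last joint's range is limited). The gripper opens to 94 mm and grips with 3 to 60 N. Pads are 16 mm wide; open, the fingers measure 119 mm over their backs; the gripper's body (75 mm by 177 mm) begins 78 mm behind the grasp point.
Start: joints at [-1.259, 0.087, 1.371, -0, 1.684, -0.103], TCP at [0.222, -0.503, 0.206] pointing down, gripper open.
Joint ranges: [-3.1, 3.1], [-0.76, 2.03], [0.27, 2.55], [-1.08, 4.22], [0.17, 2.65], [-2.57, 2.57]. Speed limits (rad/s): [2.79, 2.79, 3.14, 3.14, 3.14, 3.14].

### API

Orientations are given as [roll, pitch, yaw] about the fixed x, y, z axes, in that order (R = Rz(yaw) Ry(pitch) Rx(roll)).
In Python, from bench import robot, vision gives the robot as it stands.
- The arm moves only by the shell command python3 -m crank 'ROWS'. ROWS is JSON, a list of rows, each a list of 3 entries, a list of its own where there are three numbers: the closure, from 0 (fully open) to 1 (shut), then the shift along the tool's x, y, z in m, then the turn, a rotation vector about the tool's x, y, z in degrees. A call has 1 to 8 rows; each row shifts and turns the commanded pose from where the row before left it, along the tool's axes as they then stand; what a row does not reach is not made up. A row lasts 1/10 s, in which the tool goes at most 50 mm and 8.59 degrees, less where a joint would pass 70% of its speed; a pose out of reach is approached as far as the arm can. A call with a gripper value outside its range is refused whole. The fingers move at their own pace and stop on an object; the grip force is fixed at half the most. Time passes only in rows, so rows that do not move let the fingers close. It gives the time, the measured TCP pose, the force, the opening and the grip force at its end, in the units of the state.
- robot.get_obs(): the state, without advancing time (a new reading comes with each control period).
- vision.snapshot(name): name is "side" or "top"; returns a dict with "color" (480x640x3 uint8, red, green, blue), "z_map" (480x640 float32, m along the optical axis (not along the pixel's ray), 0 where there is no reading), "fx", "fy", "cx", "cy" (pixels), "dist" ([k1, k2, p1, p2, k3] as OpenCV has them; the pictures are not rectified), "R" (3x3) and "t" (3): a world point X has camera coordinates R X + t. Camera axes: x right, y down, z forward; pixel columns grow to the right and rows downward; lengths in m; the calibration is good to about 2 mm. A picture is of the moment at which its call begins.
- robot.close_job(): hands the job in; it is judged then, once.
The state is a dict: "time": time; "joint_positions": joint angles; "qvel": joint speeds; "joint_torque": joint torques, N m; "tool_pos": TCP position; "ee_rot": TCP orientation; "wrist_force": force on the tool from outside, world axes, zero at the start; "wrist_torque": the same for the moment, N m; "width": finger opening in m; "finger_force": force on a finger pad.
Only numpy, scipy, OpenCV 4.12 (cv2) and the standard library are available. Lean on these libraries where they do the work, as an engineer would, in place of code of your own. Each camera call takes 0.05 s, during which the arm holds its last target. There are 200 camera calls.

## Working session

There is one attempt and no reset: what is moved stays moved. The work goes in short steps, Python scripts to look and compute and a shell command to move; the robot and the scene stay as the last step left them, time stands still between calls to the robot, and variables do not carry over. Pictures are saved under pics/ and viewed, at most 10 in all, crops included, and the job is handed in when it is done.

```bash
ls; mkdir -p pics; python3 - <<'E'
from bench import robot, vision
import cv2,numpy as np,pickle
o=robot.get_obs();print(o)
for n in("top","side"):
    s=vision.snapshot(n);pickle.dump(s,open(f"pics/{n}0.pkl","wb"));cv2.imwrite(f"pics/{n}0.png",s["color"][:,:,::-1])
    print(n,s["fx"],s["cx"],s["cy"],s["dist"],-s["R"].T@s["t"],s["R"])
E
```

```text
pics
{'time': 0.0, 'joint_positions': array([-1.25911838e+00,  8.79512135e-02,  1.37224259e+00, -6.40264075e-06,
        1.68358776e+00, -1.03102695e-01]), 'qvel': array([ 0.00050703, -0.00031748,  0.00202452,  0.00010626,  0.00251298,
        0.00096108]), 'joint_torque': array([-7.14313646e-04, -3.40187931e+01, -3.02425754e+01,  7.18555553e-02,
        3.31306981e-02, -1.62989763e-04]), 'tool_pos': array([ 0.22146856, -0.50284497,  0.20431216]), 'ee_rot': array([-3.13941471e+00, -2.18953401e-04,  4.14779685e-01]), 'wrist_force': array([ 0.05843739,  0.46364261, -1.19049665]), 'wrist_torque': array([ 0.01697342,  0.01254591, -0.04201012]), 'finger_force': 0.0, 'width': 0.09401759111938285}
top 496.24496423959766 323.2019418802416 237.53391737113444 [-0.014239  0.        0.        0.        0.      ] [0.39929027 0.01466511 1.33467372] [[-0.01335264 -0.99990929  0.00176674]
 [-0.994859    0.01310777 -0.10041788]
 [ 0.10038562 -0.0030985  -0.99494378]]
side 539.9033649236386 322.343862592378 243.52858744565472 [-0.06275978  0.          0.          0.          0.        ] [0.31424265 1.07748519 0.97145167] [[-0.98219003 -0.18779458  0.00599481]
 [-0.12290866  0.61804139 -0.77647814]
 [ 0.14211334 -0.76338591 -0.63011567]]
```

View pics/top0.png

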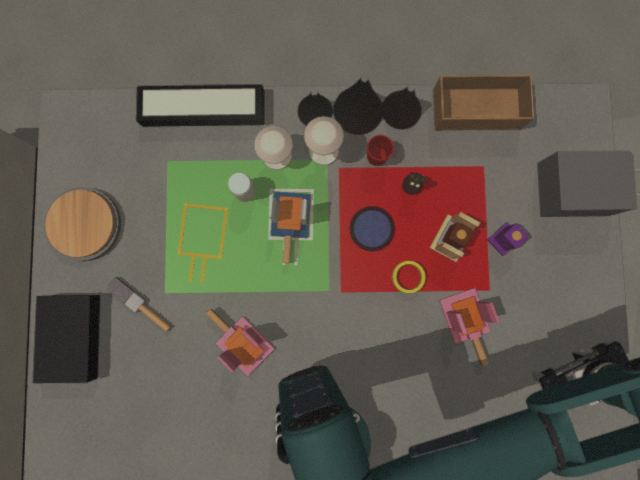

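View pics/side0.png

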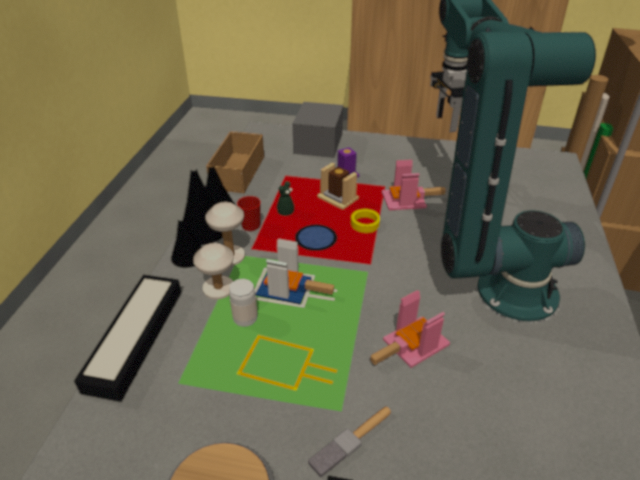

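Top view: the blue die is at (291,218), and the pink look-alikes at (245,345) and (468,318). The tamper in its plywood dock is at (457,237), and the purple look-alike at (512,237). The yellow outline is at (203,232), the mat at (372,228), the tin at (240,185), the puppet at (415,183) and the tape at (408,277). I choose the blue die and the plywood dock's brown tamper.

```bash
cat > h.py <<'E'
import cv2,numpy as np,pickle
def cast(s,uv,z):
    uv=np.asarray(uv,float).reshape(-1,1,2)
    K=np.array([[s["fx"],0,s["cx"]],[0,s["fy"],s["cy"]],[0,0,1]])
    n=cv2.undistortPoints(uv,K,np.array(s["dist"])).reshape(-1,2)
    R=np.array(s["R"]);c=-R.T@s["t"];d=np.c_[n,np.ones(len(n))]@R
    z=np.broadcast_to(z,len(d));return c+d*((z-c[2])/d[:,2])[:,None]
def cloud(s,m):
    v,u=np.nonzero(m&(s["z_map"]>0));uv=np.c_[u,v].astype(float)
    K=np.array([[s["fx"],0,s["cx"]],[0,s["fy"],s["cy"]],[0,0,1]])
    n=cv2.undistortPoints(uv.reshape(-1,1,2),K,np.array(s["dist"])).reshape(-1,2)
    R=np.array(s["R"]);return (np.c_[n,np.ones(len(n))]*s["z_map"][v,u][:,None]-s["t"])@R
def hsv(s,lo,hi,box=None):
    h=cv2.cvtColor(s["color"],cv2.COLOR_RGB2HSV);m=cv2.inRange(h,np.array(lo),np.array(hi))>0
    if box:
        b=np.zeros_like(m);b[box[1]:box[3],box[0]:box[2]]=1;m&=b
    return m
def big(m,k=0):
    c,_=cv2.findContours(m.astype(np.uint8),cv2.RETR_EXTERNAL,cv2.CHAIN_APPROX_NONE)
    return sorted(c,key=cv2.contourArea)[-1-k].reshape(-1,2)
def rect(P):
    (c,wh,a)=cv2.minAreaRect((P[:,:2]*1000).astype(np.float32));b=cv2.boxPoints((c,wh,a))
    return np.round(c,1),np.round(wh,1),round(a,1)
E
python3 - <<'E'
from h import *
s=pickle.load(open("pics/top0.pkl","rb"))
h=cv2.cvtColor(s["color"],cv2.COLOR_RGB2HSV)
for n,p in dict(base=(275,228),plate=(291,213),handle=(288,250),yel=(180,245),mat=(372,228),grip=(461,234),dockw=(440,240),white=(272,200),green=(220,270)).items():print(n,h[p[1],p[0]])
big_=np.hstack([cv2.resize(s["color"][y:y+70,x:x+70],(390,390),interpolation=cv2.INTER_CUBIC) for x,y in((257,190),(425,200))])
cv2.imwrite("pics/c0.png",big_[:,:,::-1])
# yellow outline: interior hole
m=hsv(s,(15,100,90),(32,255,255),(165,195,240,290))
c,hi=cv2.findContours(m.astype(np.uint8),cv2.RETR_CCOMP,cv2.CHAIN_APPROX_NONE)
holes=[x for x,i in zip(c,hi[0]) if i[3]>=0];x=max(holes,key=cv2.contourArea)
print("yellow hole",rect(cast(s,x,0)))
print("yellow tail pts",[np.round(cast(s,p,0)[0],3) for p in [(192,281),(204,282)]])
g=big(hsv(s,(95,60,20),(125,255,140),(345,200,400,255)));print("mat",rect(cast(s,g,0)))
m=hsv(s,(95,120,20),(125,255,160),(262,185,320,250));print("blue",rect(cast(s,np.argwhere(m)[:,::-1],.01)))
# heights of things
C=cloud(s,np.ones((480,640),bool))
def box(x0,x1,y0,y1,z0,z1):
    k=(C[:,0]>x0)&(C[:,0]<x1)&(C[:,1]>y0)&(C[:,1]<y1)&(C[:,2]>z0)&(C[:,2]<z1);return C[k]
def at(u,v):return np.round(cast(s,(u,v),0)[0,:2],3)
for n,p in dict(die=(291,218),dock=(457,237),tin=(240,185),pup=(413,183),tape=(408,277),cup=(380,150),t1=(274,146),t2=(323,138),brush=(140,304)).items():
    a=at(*p);B=box(a[0]-.08,a[0]+.08,a[1]-.08,a[1]+.08,.015,.25)
    print(n,a,len(B),np.percentile(B[:,2],99) if len(B) else 0)
E
```

```text
base [104 100  89]
plate [ 12 157 127]
handle [ 16 122 150]
yel [ 24 169 166]
mat [119  66  97]
grip [ 17 154 161]
dockw [ 13  31 131]
white [ 35  24 141]
green [ 50 111 156]
yellow hole (array([557.3, 337.2]), array([109.5, 129.3]), 82.9)
yellow tail pts [array([0.421, 0.364, 0.   ]), array([0.418, 0.332, 0.   ])]
mat (array([ 557. , -122.1]), array([92.2, 95.6]), 88.9)Traceback (most recent call last):
  File "<stdin>", line 14, in <module>
  File "h.py", line 5, in cast
    n=cv2.undistortPoints(uv,K,np.array(s["dist"])).reshape(-1,2)
      ~~~~~~~~~~~~~~~~~~~^^^^^^^^^^^^^^^^^^^^^^^^^^
cv2.error: OpenCV(4.12.0) /io/opencv/modules/calib3d/src/undistort.dispatch.cpp:347: error: (-215:Assertion failed) CV_IS_MAT(_src) && CV_IS_MAT(_dst) && (_src->rows == 1 || _src->cols == 1) && (_dst->rows == 1 || _dst->cols == 1) && _src->cols + _src->rows - 1 == _dst->rows + _dst->cols - 1 && (CV_MAT_TYPE(_src->type) == CV_32FC2 || CV_MAT_TYPE(_src->type) == CV_64FC2) && (CV_MAT_TYPE(_dst->type) == CV_32FC2 || CV_MAT_TYPE(_dst->type) == CV_64FC2) in function 'cvUndistortPointsInternal'
```

View pics/c0.png

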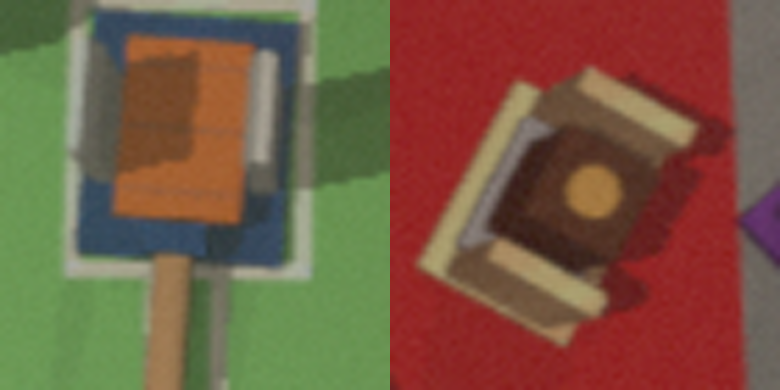

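The crop shows the blue die (crop (180,130)) with its orange plate and the handle pointing to the robot. On the right is the brown tamper in the plywood dock, its walls open towards the upper left and lower right. The choice is confirmed. Next I measure both.

```bash
sed -i 's/uv=np.asarray(uv,float)/uv=np.ascontiguousarray(uv,float)/' h.py; python3 - <<'E'
from h import *
s=pickle.load(open("pics/top0.pkl","rb"))
q=lambda u,v:(257+u/5.571-.4,190+v/5.571-.4)
q2=lambda u,v:(425+u/5.571-.4,200+v/5.571-.4)
B=cast(s,[q(92,13),q(300,25),q(283,265),q(78,255)],.01);print("base corners",B[:,:2].round(4),B.mean(0).round(4))
m=hsv(s,(95,120,20),(125,255,160),(262,185,320,250));print("blue",rect(cast(s,np.argwhere(m)[:,::-1].astype(float),.01)))
m=hsv(s,(8,90,100),(20,190,255),(278,238,300,270));g=cast(s,big(m),.037);print("handle",rect(g),g[:,0].min(),g[:,0].max())
m=hsv(s,(5,150,60),(16,255,255),(265,185,320,235));g=cast(s,big(m),.036);print("plate",rect(g))
W=cast(s,[q2(x-390,y) for x,y in[(590,68),(698,130),(605,300),(500,240)]],.098);print("walls",W[:,:2].round(4),W.mean(0))
knob=cast(s,[q2(203,192)],.098);print("knob",knob)
# white outline corners outer
W=cast(s,[q(70,-5),q(318,0),q(310,278),q(65,275)],0);print("white",W[:,:2].round(3))
for n,p,z in[("tin",(240,180),.105),("pup",(412,183),.1),("tape",(408,277),.025),("cup",(380,145),.085),("pinkhandle",(210,312),.03),("pinkcheekR",(263,337),.12),("pinkcheekL",(233,368),.12),("t1",(274,146),.168),("t2",(323,138),.168),("brush",(140,304),0),("pink2",(468,318),.03),("pink2 far",(455,300),.12)]:print(n,cast(s,p,z)[0].round(3))
# yellow outline whole
m=hsv(s,(18,140,90),(32,255,255),(165,195,240,290));g=cast(s,np.argwhere(m)[:,::-1].astype(float),0)
a=np.radians(-7.1);R=np.array([[np.cos(a),np.sin(a)],[-np.sin(a),np.cos(a)]]);l=(g[:,:2]-[.5573,.3372])@R.T;t=l[l[:,0]<-.08]
print("tail local",len(t),t.min(0),t.max(0))
for k in(1,-1):
    e=t[t[:,1]*k>0];print(np.polyfit(e[:,0],e[:,1],1),e.mean(0))
    e=l[(l[:,1]*k>.045)&(abs(l[:,0])<.06)];print("side",np.polyfit(e[:,0],e[:,1],1))
    e=l[(l[:,0]*k>.05)&(l[:,0]>-.08)&(abs(l[:,1])<.05)];print("end",np.polyfit(e[:,1],e[:,0],1))
E
```

```text
base corners [[0.6588 0.1445]
 [0.6516 0.0435]
 [0.5345 0.0529]
 [0.5406 0.1516]] [0.5964 0.0981 0.01  ]Traceback (most recent call last):
  File "<stdin>", line 6, in <module>
  File "h.py", line 5, in cast
    n=cv2.undistortPoints(uv,K,np.array(s["dist"])).reshape(-1,2)
      ~~~~~~~~~~~~~~~~~~~^^^^^^^^^^^^^^^^^^^^^^^^^^
cv2.error: OpenCV(4.12.0) /io/opencv/modules/calib3d/src/undistort.dispatch.cpp:347: error: (-215:Assertion failed) CV_IS_MAT(_src) && CV_IS_MAT(_dst) && (_src->rows == 1 || _src->cols == 1) && (_dst->rows == 1 || _dst->cols == 1) && _src->cols + _src->rows - 1 == _dst->rows + _dst->cols - 1 && (CV_MAT_TYPE(_src->type) == CV_32FC2 || CV_MAT_TYPE(_src->type) == CV_64FC2) && (CV_MAT_TYPE(_dst->type) == CV_32FC2 || CV_MAT_TYPE(_dst->type) == CV_64FC2) in function 'cvUndistortPointsInternal'
```

```bash
cat > m.py <<'E'
from h import *
s=pickle.load(open("pics/top0.pkl","rb"))
q2=lambda u,v:(425+u/5.571-.4,200+v/5.571-.4)
m=hsv(s,(98,80,20),(125,255,160),(262,185,320,240));print("blue",rect(cast(s,big(m),.01)))
m=hsv(s,(8,90,100),(20,190,255),(278,238,300,270));g=cast(s,big(m),.037);print("handle",rect(g),g[:,0].min(),g[:,0].max())
m=hsv(s,(5,130,60),(16,255,255),(265,185,320,235));g=cast(s,big(m),.036);print("plate",rect(g))
W=cast(s,[q2(x-390,y) for x,y in[(590,68),(698,130),(605,300),(500,240)]],.098);print("walls",W[:,:2].round(4),W.mean(0))
knob=cast(s,[q2(203,192)],.098);print("knob",knob)
for n,p,z in[("tin",(240,180),.105),("pup",(412,183),.1),("tape",(408,277),.025),("cup",(380,145),.085),("pinkhandle",(210,312),.03),("pinkcheekR",(263,337),.12),("pinkcheekL",(233,368),.12),("t1",(274,146),.168),("t2",(323,138),.168),("brush",(140,304),0),("pink2",(468,318),.03),("pink2 far",(455,300),.12)]:print(n,cast(s,p,z)[0].round(3))
m=hsv(s,(18,140,90),(32,255,255),(165,195,240,290));g=cast(s,np.argwhere(m)[:,::-1].astype(float),0)
a=np.radians(-7.1);R=np.array([[np.cos(a),np.sin(a)],[-np.sin(a),np.cos(a)]]);l=(g[:,:2]-[.5573,.3372])@R.T;t=l[l[:,0]<-.08]
print("tail local",len(t),t.min(0),t.max(0))
for k in(1,-1):
    e=t[t[:,1]*k>0];print(np.polyfit(e[:,0],e[:,1],1),e.mean(0))
    e=l[(l[:,1]*k>.045)&(abs(l[:,0])<.06)];print("side",np.polyfit(e[:,0],e[:,1],1))
    e=l[(l[:,0]*k>.05)&(l[:,0]>-.08)&(abs(l[:,1])<.05)];print("end",np.polyfit(e[:,1],e[:,0],1))
E
python3 m.py
```

```text
blue (array([555.5, 119.9]), array([60. , 31.6]), 82.8)
handle (array([498.8, 107.2]), array([16.2, 63.9]), 85.5) 0.4671296167093115 0.5303117172593791
plate (array([597.1,  99.2]), array([58.7, 85.7]), 87.0)
walls [[ 0.5847 -0.3363]
 [ 0.5558 -0.3841]
 [ 0.4795 -0.3387]
 [ 0.5071 -0.2925]] [ 0.53176889 -0.33788693  0.098     ]
knob [[ 0.52826079 -0.33531321  0.098     ]]
tin [0.672 0.219 0.105]
pup [ 0.66  -0.216  0.1  ]
tape [ 0.424 -0.211  0.025]
cup [ 0.764 -0.139  0.085]
pinkhandle [0.34  0.308 0.03 ]
pinkcheekR [0.283 0.159 0.12 ]
pinkcheekL [0.21  0.231 0.12 ]
t1 [0.74  0.127 0.168]
t2 [0.758 0.008 0.168]
brush [0.362 0.502 0.   ]
pink2 [ 0.315 -0.364  0.03 ]
pink2 far [ 0.365 -0.308  0.12 ]
tail local 117 [-0.13775293 -0.01971939] [-0.08104036  0.01972387]
[0.00333684 0.01654607] [-0.10911401  0.01618197]
side [-0.00253729  0.05619783]
end [-0.00231034  0.06597097]
[ 0.00253112 -0.01564108] [-0.10832325 -0.01591526]
side [ 0.00188766 -0.05573193]
end [ 0.0002911  -0.06751775]
```

```bash
cat > go.py <<'E'
# python3 go.py x y z yawdeg -> shift in present tool axes (mm), turn about tool z (deg)
import sys,numpy as np
from scipy.spatial.transform import Rotation as Ro
from bench import robot
o=robot.get_obs();R=Ro.from_euler("xyz",o["ee_rot"])
x,y,z,w=map(float,sys.argv[1:5])
d=R.inv().apply(np.array([x,y,z])-o["tool_pos"])
T=Ro.from_euler("xyz",[180,0,w],degrees=True)
print("t",round(o["time"],2),"pos",o["tool_pos"].round(4),"yaw",np.degrees(o["ee_rot"]).round(2),"shift mm",(d*1000).round(1),"turn",np.degrees((R.inv()*T).as_rotvec()).round(2),"w",round(o["width"],4),"F",np.array(o["wrist_force"]).round(1),"ff",round(o["finger_force"],1))
E
python3 go.py .497 .1055 .2043 -4
```

```text
t 0.1 pos [ 0.2215 -0.5029  0.2044] yaw [-1.7989e+02 -1.0000e-02  2.3770e+01] shift mm [ 497.3 -445.8    1.1] turn [-1.100e-01  2.000e-02  2.777e+01] w 0.0942 F [-0.5 -0.1  0.7] ff 0.0
```

```bash
Z=0; python3 -m crank '[[0,[31,-28,0],[0,0,0]]]' 2>&1 | tail -3; python3 go.py .497 .1055 .2043 -4
```

```text
wrist_force: [1.3, 1.0, 0.3]
width: 0.094
finger_force: 0.0
t 0.2 pos [ 0.2404 -0.4601  0.2032] yaw [-1.7987e+02  8.0000e-02  2.3450e+01] shift mm [ 460.5 -416.8   -0.9] turn [-0.11  0.11 27.45] w 0.094 F [1.3 1.  0.3] ff 0.0
```

Shifts are in metres. That one was simply capped at 50 mm and did no harm, so I go on in metres.

```bash
python3 -m crank '[[0,[0.031,-0.028,0],[0,0,0]],[0,[0.031,-0.028,0],[0,0,0]],[0,[0.031,-0.028,0],[0,0,0]],[0,[0.031,-0.028,0],[0,0,0]],[0,[0.031,-0.028,0],[0,0,0]],[0,[0.031,-0.028,0],[0,0,0]],[0,[0.031,-0.028,0],[0,0,0]],[0,[0.031,-0.028,0],[0,0,0]]]' >/dev/null;  python3 -m crank '[[0,[0.031,-0.028,0],[0,0,0]],[0,[0.031,-0.028,0],[0,0,0]],[0,[0.031,-0.028,0],[0,0,0]],[0,[0.031,-0.028,0],[0,0,0]],[0,[0.031,-0.028,0],[0,0,0]],[0,[0.031,-0.028,0],[0,0,0]],[0,[0,0,0],[0,0,7]],[0,[0,0,0],[0,0,7]]]' | head; python3 -m crank '[[0,[0,0,0],[0,0,7]],[0,[0,0,0],[0,0,6.5]],[0,[0,0,0],[0,0,0]],[0,[0,0,0],[0,0,0]]]' >/dev/null; python3 go.py .497 .1055 .010 -4
```

```text
time: 1.8
tool_pos: [0.4812, 0.0774, 0.2045]
ee_rot: [-3.141, 0.002, 0.169]
wrist_force: [-1.0, -0.0, -0.1]
width: 0.0943
finger_force: 0.0
t 2.2 pos [0.4811 0.0759 0.2051] yaw [ 1.7999e+02  4.0000e-02 -3.6000e+00] shift mm [ 14.1 -30.6 195.1] turn [0.01 0.04 0.4 ] w 0.0935 F [ 1.   0.1 -0.5] ff 0.0
```

```bash
python3 -m crank '[[0,[0.014,-0.0306,0.02],[0,0,0.4]],[0,[0,0,0.04],[0,0,0]],[0,[0,0,0.04],[0,0,0]],[0,[0,0,0.035],[0,0,0]],[0,[0,0,0.025],[0,0,0]],[0,[0,0,0.015],[0,0,0]],[0,[0,0,0.01],[0,0,0]],[0,[0,0,0],[0,0,0]]]' >/dev/null; python3 - <<'E'
from h import *
from bench import vision
s=vision.snapshot("side");pickle.dump(s,open("pics/s1.pkl","wb"));cv2.imwrite("pics/s1.png",cv2.resize(s["color"][190:400,170:430],None,fx=3,fy=2.8,interpolation=2)[:,:,::-1])
E
python3 go.py .497 .1055 .010 -4
```

```text
t 3.05 pos [0.4971 0.1055 0.0203] yaw [ 1.7999e+02  4.0000e-02 -4.0900e+00] shift mm [-0.1 -0.  10.3] turn [ 0.01  0.04 -0.09] w 0.0941 F [-0.1  0.4  0.5] ff 0.0
```

View pics/s1.png

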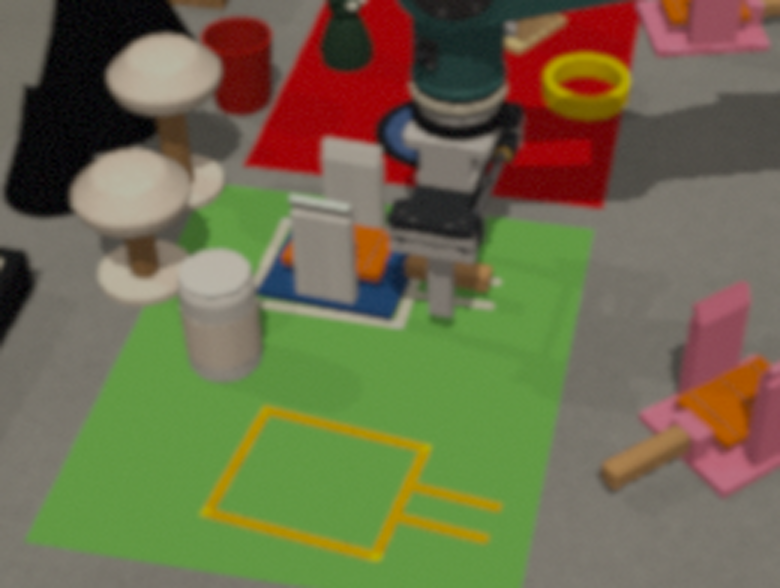

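The fingers straddle the blue die's handle (picture (450,280)), and the tin stands at (222,315). Lower 10 mm and close.

```bash
python3 -m crank '[[0,[0,0,0.009],[0,0,0]],[0.5,[0,0,0],[0,0,0]],[0.75,[0,0,0],[0,0,0]],[0.8,[0,0,0],[0,0,0]],[0.9,[0,0,0],[0,0,0]],[1,[0,0,0],[0,0,0]],[1,[0,0,0],[0,0,0]],[1,[0,0,0],[0,0,0]]]'; python3 go.py .42 .10 .011 -4
```

```text
time: 3.85
tool_pos: [0.4974, 0.1055, 0.0115]
ee_rot: [3.142, -0.0, -0.072]
wrist_force: [-0.6, -0.4, 0.5]
width: 0.0418
finger_force: 0.0
t 3.85 pos [0.4974 0.1055 0.0115] yaw [ 1.80e+02 -1.00e-02 -4.13e+00] shift mm [-76.8  11.1   0.5] turn [ 0.   -0.01 -0.13] w 0.0418 F [-0.6 -0.4  0.5] ff 0.0
```

```bash
python3 -m crank '[[1,[0,0,0],[0,0,0]],[1,[0,0,0],[0,0,0]],[1,[0,0,0],[0,0,0]],[1,[0,0,0],[0,0,0]],[1,[0,0,0],[0,0,0]]]' |tail -2;  python3 go.py .457 .115 .0115 -4
```

```text
width: 0.018
finger_force: 30.0
t 4.35 pos [0.4972 0.106  0.0114] yaw [-1.7996e+02  1.0000e-02 -4.1200e+00] shift mm [-40.7  -6.1  -0.1] turn [-0.04  0.01 -0.12] w 0.018 F [-1.4  2.5  0.3] ff 30.0
```

```bash
python3 -m crank '[[1,[-0.006,0,0],[0,0,0]],[1,[-0.012,0,0],[0,0,0]],[1,[-0.012,0,0],[0,0,0]],[1,[-0.010,0,0],[0,0,0]],[1,[-0.004,-0.004,0],[0,0,0]],[1,[-0.0006,-0.010,0],[0,0,0]],[1,[-0.001,-0.015,0],[0,0,0]],[1,[-0.001,-0.015,0],[0,0,0]]]' |tail -3;  python3 go.py .4573 .3499 .0115 -7.1
```

```text
wrist_force: [-0.2, -4.5, -0.1]
width: 0.0179
finger_force: 30.2
t 5.15 pos [0.4528 0.1518 0.0114] yaw [ 1.7982e+02  1.1000e-01 -4.2400e+00] shift mm [ -10.2 -197.9   -0.7] turn [0.19 0.11 2.86] w 0.0179 F [-0.2 -4.5 -0.1] ff 30.2
```

```bash
python3 -m crank '[[1,[-0.0008,-0.015,0],[0,0,0]],[1,[-0.0008,-0.015,0],[0,0,0]],[1,[-0.0008,-0.015,0],[0,0,0]],[1,[-0.0008,-0.015,0],[0,0,0]],[1,[-0.0008,-0.015,0],[0,0,0]],[1,[-0.0008,-0.015,0],[0,0,0]],[1,[-0.0008,-0.015,0],[0,0,0]],[1,[-0.0008,-0.015,0],[0,0,0]]]' |tail -3; python3 -m crank '[[1,[-0.0008,-0.015,0],[0,0,0]],[1,[-0.0008,-0.015,0],[0,0,0]],[1,[-0.0008,-0.015,0],[0,0,1]],[1,[-0.0008,-0.012,0],[0,0,1]],[1,[-0.0005,-0.008,0],[0,0,1]],[1,[0,0,0],[0,0,0]],[1,[0,0,0],[0,0,0]]]' |tail -3; python3 go.py .4573 .3499 .0115 -7.1
python3 - <<'E'
from h import *
from bench import vision
s=vision.snapshot("top");pickle.dump(s,open("pics/t2.pkl","wb"));cv2.imwrite("pics/t2.png",cv2.resize(s["color"][170:320,130:330],None,fx=4,fy=4,interpolation=2)[:,:,::-1])
E
```

```text
wrist_force: [-0.2, -5.0, 1.7]
width: 0.0176
finger_force: 30.3
wrist_force: [-2.1, -1.2, 0.7]
width: 0.0178
finger_force: 30.1
t 6.65 pos [0.4568 0.3381 0.0115] yaw [ 1.7998e+02  1.0000e-01 -7.1100e+00] shift mm [ -0.9 -11.7  -0. ] turn [ 0.02  0.1  -0.01] w 0.0178 F [-2.1 -1.2  0.7] ff 30.1
```

View pics/t2.png

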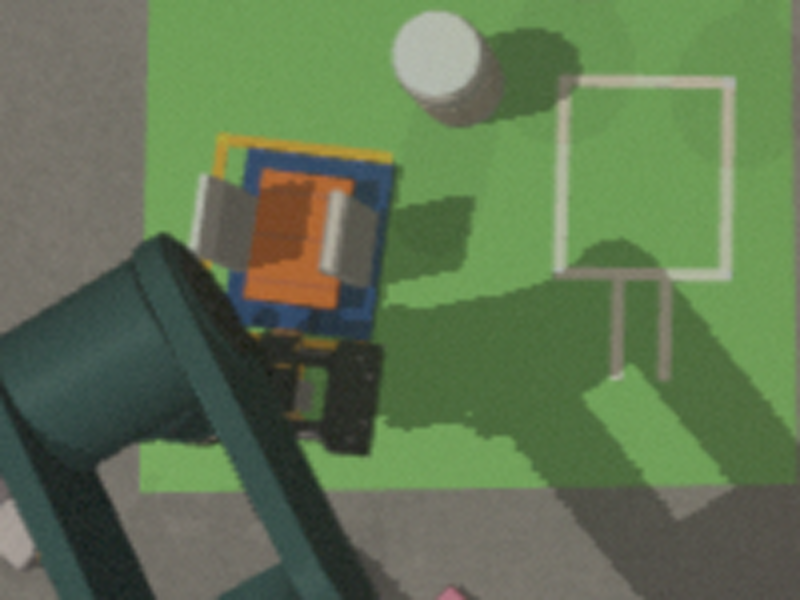

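The die (crop (310,240)) is short of the outline by about 12 mm towards the left, and the tin was untouched. I measure the plate and base corners.

```bash
python3 - <<'E'
from h import *
s=pickle.load(open("pics/t2.pkl","rb"))
m=hsv(s,(4,120,60),(16,255,255),(185,205,222,250));g=cast(s,big(m),.036);r=rect(g);print("plate",r,g[:,1].min(),g[:,1].max())
q=lambda u,v:(130+u/4-.4,170+v/4-.4)
c=cast(s,[q(247,150),q(397,165),q(372,340),q(228,320)],.01)[:,:2];print(c.round(4))
f=c[0]-c[1];e=c[1]-c[2];print("far edge yaw",np.degrees(np.arctan2(-f[0],f[1])),"right edge yaw",np.degrees(np.arctan2(e[1],e[0])))
for w in(-6,-7,-8):
    a=np.radians(w);print(w,(c[1]-[.06*np.cos(a)+.05*np.sin(a),.06*np.sin(a)-.05*np.cos(a)]).round(4),(c[0]-[.06*np.cos(a)-.05*np.sin(a),.06*np.sin(a)+.05*np.cos(a)]).round(4))
E
```

```text
plate (array([556.4, 323.6]), array([60.5, 86.1]), 82.6) 0.29044470063869166 0.3583517711087577
[[0.6203 0.3656]
 [0.6087 0.2641]
 [0.4906 0.2802]
 [0.5053 0.3768]]
far edge yaw -6.524155580027158 right edge yaw -7.738691432792427
-6 [0.5542 0.3201] [0.5554 0.3221]
-7 [0.5552 0.3211] [0.5546 0.3233]
-8 [0.5562 0.322 ] [0.5539 0.3244]
```

```bash
python3 -m crank '[[1,[-0.0005,-0.005,0],[0,0,0]],[1,[-0.0005,-0.005,0],[0,0,0]],[1,[-0.0003,-0.0042,0],[0,0,0]],[1,[0,0,0],[0,0,0]],[1,[0,0,0],[0,0,0]],[1,[0,0,0],[0,0,0]]]' |tail -3; python3 go.py .4573 .3499 .0115 -7.1
python3 - <<'E'
from h import *
from bench import vision
s=vision.snapshot("top")
m=hsv(s,(4,120,60),(16,255,255),(175,195,222,250));g=cast(s,big(m),.036);print("plate",rect(g))
m=hsv(s,(15,100,90),(32,255,255),(165,195,240,290));P=cast(s,np.argwhere(m)[:,::-1].astype(float),0)
a=np.radians(-7.1);R=np.array([[np.cos(a),np.sin(a)],[-np.sin(a),np.cos(a)]]);l=(P[:,:2]-[.5565,.3375])@R.T
b=hsv(s,(98,80,20),(125,255,160),(165,195,240,260));B=(cast(s,np.argwhere(b)[:,::-1].astype(float),.01)[:,:2]-[.5565,.3375])@R.T
B=B[(abs(B)<.08).all(1)];k=abs(B[:,1])<.03
print("blue x far",np.percentile(B[k,0],99.5),"near",np.percentile(B[k,0],.5),"y right",np.percentile(B[abs(B[:,0])>.03,1],[.5,99.5]))
E
```

```text
wrist_force: [0.5, -4.5, 2.2]
width: 0.0175
finger_force: 30.1
t 7.3 pos [0.4583 0.3516 0.0114] yaw [ 1.7995e+02 -2.0000e-02 -7.1500e+00] shift mm [-0.8  1.8 -0.1] turn [ 0.05 -0.02 -0.05] w 0.0175 F [ 0.5 -4.5  2.2] ff 30.1
plate (array([557.8, 337. ]), array([60.5, 86.2]), 82.7)
blue x far 0.058770154644040874 near -0.05632973355122446 y right [-0.04945198  0.04769753]
```

```bash
python3 -m crank '[[0.75,[0,0,0],[0,0,0]],[0.6,[0,0,0],[0,0,0]],[0.3,[0,0,0],[0,0,0]],[0,[0,0,0],[0,0,0]],[0,[0,0,0],[0,0,0]],[0,[0,0,-0.02],[0,0,0]],[0,[0,0,-0.04],[0,0,0]],[0,[0,0,-0.04],[0,0,0]]]' |tail -3; python3 -m crank '[[0,[0,0,-0.045],[0,0,0]],[0,[0,0,-0.045],[0,0,0]],[0,[-0.0,0.045,0],[0,0,0]],[0,[0,0.045,0],[0,0,0]],[0,[0,0.045,0],[0,0,0]],[0,[0,0.045,0],[0,0,0]],[0,[0,0.045,0],[0,0,0]],[0,[0,0.045,0],[0,0,0]]]' |tail -3
python3 go.py .53 -.336 .20 -31
python3 - <<'E'
from h import *
s=pickle.load(open("pics/t2.pkl","rb"))
# dock wall tops + grip top from depth points
C=cloud(s,np.ones((480,640),bool));k=(C[:,0]>.44)&(C[:,0]<.63)&(C[:,1]<-.25)&(C[:,1]>-.40)&(C[:,2]>.085)&(C[:,2]<.115)
P=C[k];print(len(P),rect(P),np.median(P[:,2]))
m=hsv(s,(0,60,10),(14,255,90),(425,205,490,270));print(m.sum())
E
```

```text
wrist_force: [-0.7, -0.2, 0.3]
width: 0.0762
finger_force: 0.0
wrist_force: [-0.1, -0.7, 0.9]
width: 0.0939
finger_force: 0.0
t 8.95 pos [0.4242 0.0829 0.2016] yaw [-1.7999e+02 -6.0000e-02 -7.0900e+00] shift mm [156.7 402.7   1.7] turn [-2.000e-02 -6.000e-02  2.391e+01] w 0.0939 F [-0.1 -0.7  0.9] ff 0.0
641 (array([ 528.7, -335.4]), array([ 55.7, 101.4]), 60.0) 0.09812135180122969
396
```

```bash
python3 -m crank '[[0,[0.0156,0.0402,0],[0,0,0]],[0,[0.0156,0.0402,0],[0,0,0]],[0,[0.0156,0.0402,0],[0,0,0]],[0,[0.0156,0.0402,0],[0,0,0]],[0,[0.0156,0.0402,0],[0,0,0]],[0,[0.0156,0.0402,0],[0,0,0]],[0,[0.0156,0.0402,0],[0,0,0]],[0,[0.0156,0.0402,0],[0,0,0]]]' |tail -3; python3 -m crank '[[0,[0.0156,0.0402,0],[0,0,0]],[0,[0.0156,0.0402,0],[0,0,8]],[0,[0,0,0],[0,0,8]],[0,[0,0,0],[0,0,7]],[0,[0,0,0],[0,0,0]],[0,[0,0,0],[0,0,0]]]' |tail -3
python3 go.py .5287 -.3354 .05 -30
python3 - <<'E'
from h import *
from bench import vision
s=vision.snapshot("top");pickle.dump(s,open("pics/t3.pkl","wb"))
m=hsv(s,(4,120,60),(16,255,255),(175,195,222,250));g=cast(s,big(m),.036);print("plate",rect(g))
m=hsv(s,(8,90,100),(18,190,255),(188,250,210,285));g=cast(s,big(m),.037);print("handle",rect(g))
m=hsv(s,(100,30,0),(135,255,255),(340,195,400,260));g=cast(s,big(m),0);print("mat",rect(g))
E
```

```text
wrist_force: [-0.0, 0.3, 0.8]
width: 0.0939
finger_force: 0.0
wrist_force: [0.2, -0.1, -0.1]
width: 0.0938
finger_force: 0.0
t 10.35 pos [ 0.5296 -0.3338  0.2015] yaw [-179.99   -0.    -29.97] shift mm [  0.    1.9 151.5] turn [-0.01 -0.    0.03] w 0.0938 F [ 0.2 -0.1 -0.1] ff 0.0
plate (array([557.8, 337. ]), array([60.5, 86.2]), 82.7)
handle (array([462.8, 349. ]), array([15.6, 69.1]), 82.6)
mat (array([ 558.3, -122.1]), array([97.6, 98.3]), 88.9)
```

```bash
python3 -m crank '[[0,[0,0.0019,0.02],[0,0,0]],[0,[0,0,0.04],[0,0,0]],[0,[0,0,0.04],[0,0,0]],[0,[0,0,0.03],[0,0,0]],[0,[0,0,0.015],[0,0,0]],[0,[0,0,0.0065],[0,0,0]],[0,[0,0,0],[0,0,0]],[0.5,[0,0,0],[0,0,0]]]' |tail -3; python3 -m crank '[[0.5,[0,0,0],[0,0,0]],[0.6,[0,0,0],[0,0,0]],[0.7,[0,0,0],[0,0,0]],[0.8,[0,0,0],[0,0,0]],[1,[0,0,0],[0,0,0]],[1,[0,0,0],[0,0,0]],[1,[0,0,0],[0,0,0]],[1,[0,0,0],[0,0,0]]]' |tail -3
python3 go.py .5287 -.3354 .18 -30
```

```text
wrist_force: [0.6, -0.5, 0.3]
width: 0.0891
finger_force: 0.0
wrist_force: [0.7, 1.4, 0.3]
width: 0.0475
finger_force: 30.0
t 12.0 pos [ 0.5289 -0.3353  0.0501] yaw [-1.7997e+02 -2.0000e-02 -3.0120e+01] shift mm [-0.000e+00  1.000e-01 -1.299e+02] turn [-0.03 -0.02 -0.12] w 0.0475 F [0.7 1.4 0.3] ff 30.0
```

```bash
python3 -m crank '[[1,[0,0,-0.008],[0,0,0]],[1,[0,0,-0.02],[0,0,0]],[1,[0,0,-0.02],[0,0,0]],[1,[0,0,-0.02],[0,0,0]],[1,[0,0,-0.02],[0,0,0]],[1,[0,0,-0.02],[0,0,0]],[1,[0,0,-0.012],[0,0,0]],[1,[0,0,0],[0,0,0]]]' |tail -4
python3 go.py .558 -.122 .17 -7.1
```

```text
ee_rot: [3.141, -0.003, -0.526]
wrist_force: [0.9, -0.6, -4.4]
width: 0.0478
finger_force: 30.0
t 12.8 pos [ 0.5291 -0.3363  0.1719] yaw [179.95  -0.19 -30.15] shift mm [ -82.7 -199.8    1.4] turn [  0.09  -0.18 -23.05] w 0.0478 F [ 0.9 -0.6 -4.4] ff 30.0
```

```bash
python3 -m crank '[[1,[-0.0075,-0.018,0],[0,0,0]],[1,[-0.0125,-0.030,0],[0,0,0]],[1,[-0.0125,-0.030,0],[0,0,0]],[1,[-0.0125,-0.030,0],[0,0,0]],[1,[-0.0125,-0.030,0],[0,0,0]],[1,[-0.0125,-0.030,0],[0,0,0]],[1,[-0.0085,-0.021,0],[0,0,0]],[1,[-0.0042,-0.0108,0],[0,0,-6]]]' |tail -4; python3 -m crank '[[1,[0,0,0],[0,0,-6]],[1,[0,0,0],[0,0,-6]],[1,[0,0,0],[0,0,-5]],[1,[0,0,0.02],[0,0,0]],[1,[0,0,0.03],[0,0,0]],[1,[0,0,0.03],[0,0,0]],[1,[0,0,0.02],[0,0,0]],[1,[0,0,0],[0,0,0]]]' |tail -4
python3 go.py .558 -.122 .042 -7.1
```

```text
ee_rot: [-3.141, 0.004, -0.416]
wrist_force: [-0.3, -1.3, -4.4]
width: 0.0475
finger_force: 30.0
ee_rot: [-3.139, 0.012, -0.124]
wrist_force: [-0.8, 0.3, -5.4]
width: 0.0482
finger_force: 30.0
t 14.4 pos [ 0.5529 -0.1191  0.0639] yaw [-179.86    0.69   -7.1 ] shift mm [ 5.7  2.3 21.9] turn [-0.14  0.69 -0.01] w 0.0482 F [-0.8  0.3 -5.4] ff 30.0
```

```bash
python3 -m crank '[[1,[0.0045,0.0015,0.006],[0,0,0]],[1,[0,0,0.006],[0,0,0]],[1,[0,0,0],[0,0,0]],[1,[0,0,0],[0,0,0]]]' |tail -4; python3 go.py .558 -.122 .042 -7.1
```

```text
ee_rot: [3.141, -0.001, -0.125]
wrist_force: [-0.2, -0.5, -3.8]
width: 0.0483
finger_force: 30.0
t 14.8 pos [ 0.5621 -0.1234  0.0588] yaw [ 1.7998e+02 -7.0000e-02 -7.1400e+00] shift mm [-4.3 -0.9 16.7] turn [ 0.02 -0.07 -0.04] w 0.0483 F [-0.2 -0.5 -3.8] ff 30.0
```

```bash
python3 -m crank '[[1,[-0.004,-0.001,0.006],[0,0,0]],[1,[0,0,0.006],[0,0,0]],[1,[0,0,0],[0,0,0]],[1,[0,0,0],[0,0,0]]]' |tail -4; python3 go.py .558 -.122 .042 -7.1
```

```text
ee_rot: [-3.142, 0.001, -0.125]
wrist_force: [0.5, 0.2, -4.0]
width: 0.0477
finger_force: 30.0
t 15.2 pos [ 0.5575 -0.1217  0.0456] yaw [-1.80e+02  4.00e-02 -7.13e+00] shift mm [0.5 0.2 3.6] turn [-0.    0.04 -0.03] w 0.0477 F [ 0.5  0.2 -4. ] ff 30.0
```

```bash
python3 -m crank '[[1,[0,0,0.0018],[0,0,0]],[1,[0,0,0.0012],[0,0,0]],[1,[0,0,0],[0,0,0]]]' |tail -4; python3 go.py .558 -.122 .042 -7.1
```

```text
ee_rot: [3.142, 0.0, -0.125]
wrist_force: [0.8, -0.3, -5.0]
width: 0.048
finger_force: 30.0
t 15.5 pos [ 0.5577 -0.1218  0.0428] yaw [ 1.80e+02  1.00e-02 -7.14e+00] shift mm [0.3 0.2 0.8] turn [ 0.    0.01 -0.04] w 0.048 F [ 0.8 -0.3 -5. ] ff 30.0
```

```bash
python3 -m crank '[[1,[0,0,0.001],[0,0,0]],[1,[0,0,0],[0,0,0]]]' |tail -3;  python3 -m crank '[[0.4,[0,0,0],[0,0,0]],[0.3,[0,0,0],[0,0,0]],[0.1,[0,0,0],[0,0,0]],[0,[0,0,0],[0,0,0]],[0,[0,0,-0.01],[0,0,0]],[0,[0,0,-0.04],[0,0,0]],[0,[0,0,-0.04],[0,0,0]],[0,[0,0,0],[0,0,-8]]]' |tail -3; python3 -m crank '[[0,[0,0,0],[0,0,-8.5]],[0,[0,0,0],[0,0,-8.5]],[0,[0,0,0],[0,0,-8.5]],[0,[0,0,0],[0,0,-8.5]],[0,[0,0,0],[0,0,-8.5]],[0,[0,0,0],[0,0,-8.5]],[0,[0,0,0],[0,0,-8.5]],[0,[0,0,0],[0,0,-8.5]]]' |tail -4;python3 -m crank '[[0,[0,0,0],[0,0,-8]],[0,[0,0,0],[0,0,-6]],[0,[0,0,0],[0,0,0]],[0,[0,0,0],[0,0,0]]]' |tail -3
python3 go.py .558 -.122 .04 83
python3 - <<'E'
from h import *
from bench import vision
s=vision.snapshot("top");pickle.dump(s,open("pics/t4.pkl","wb"))
S=vision.snapshot("side");pickle.dump(S,open("pics/s4.pkl","wb"))
a=cv2.resize(s["color"][180:280,320:420],(400,400),interpolation=2);b=cv2.resize(S["color"][150:290,250:390],(400,400),interpolation=2)
cv2.imwrite("pics/c4.png",np.hstack([a,b])[:,:,::-1])
E
```

```text
wrist_force: [-0.3, -0.0, -5.1]
width: 0.0477
finger_force: 30.0
wrist_force: [-0.3, 0.3, -0.1]
width: 0.094
finger_force: 0.0
ee_rot: [3.14, 0.0, 1.208]
wrist_force: [0.1, 0.3, 0.4]
width: 0.0941
finger_force: 0.0
wrist_force: [0.1, 0.0, 0.4]
width: 0.0937
finger_force: 0.0
t 17.7 pos [ 0.558  -0.1219  0.1326] yaw [1.7995e+02 1.0000e-02 8.2740e+01] shift mm [-0.1 -0.1 92.6] turn [ 0.05  0.01 -0.26] w 0.0937 F [0.1 0.  0.4] ff 0.0
```

View pics/c4.png

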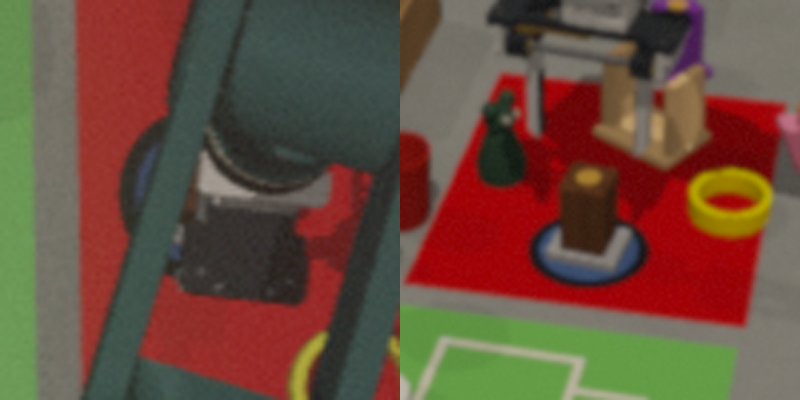

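The tamper stands upright in the middle of the mat (right half, (588,220)), and everything nearby is untouched. Now grip it across its x faces.

```bash
python3 -m crank '[[0,[0,0,0.03],[0,0,0]],[0,[0,0,0.03],[0,0,0]],[0,[0,0,0.022],[0,0,0]],[0,[0,0,0.009],[0,0,0]],[0,[0,0,0],[0,0,0]],[0.4,[0,0,0],[0,0,0]],[0.5,[0,0,0],[0,0,0]],[0.6,[0,0,0],[0,0,0]]]' |tail -3; python3 -m crank '[[0.7,[0,0,0],[0,0,0]],[0.8,[0,0,0],[0,0,0]],[1,[0,0,0],[0,0,0]],[1,[0,0,0],[0,0,0]],[1,[0,0,0],[0,0,0]],[1,[0,0,0],[0,0,0]]]' |tail -4; python3 go.py .558 -.122 .04 82.9
```

```text
wrist_force: [-0.3, 0.1, -0.1]
width: 0.0735
finger_force: 0.0
ee_rot: [3.141, 0.0, 1.446]
wrist_force: [1.9, 0.4, 0.3]
width: 0.0482
finger_force: 30.0
t 19.2 pos [ 0.5582 -0.1219  0.0412] yaw [1.7995e+02 1.0000e-02 8.2860e+01] shift mm [-0.1 -0.2  1.2] turn [ 0.05  0.01 -0.04] w 0.0482 F [1.9 0.4 0.3] ff 30.0
```

```bash
python3 -m crank '[[1,[0,0,-0.01],[0,0,0]],[1,[0,0,-0.025],[0,0,0]],[1,[0,0,-0.035],[0,0,0]],[1,[0,0,-0.035],[0,0,0]],[1,[0,0,-0.03],[0,0,0]],[1,[0,0,-0.015],[0,0,0]],[1,[0,0,0],[0,0,0]]]' |tail -4; python3 go.py .557 .3373 .19 82.9
python3 - <<'E'
from h import *
s=pickle.load(open("pics/t3.pkl","rb"))
C=cloud(s,np.ones((480,640),bool));a=np.radians(-7.2);R=np.array([[np.cos(a),np.sin(a)],[-np.sin(a),np.cos(a)]])
L=(C[:,:2]-[.557,.3373])@R.T
k=(abs(L)<.09).all(1)
for z0,z1 in((.112,.13),(.03,.042)):
    P=L[k&(C[:,2]>z0)&(C[:,2]<z1)]
    for g in(1,-1):
        e=P[P[:,1]*g>(0.02 if z0>.1 else 0)];e=e[abs(e[:,1])<.08];print(z0,g,len(e),np.percentile(e,[2,98],axis=0).round(4).tolist(),"slope",np.polyfit(e[:,0],e[:,1],1)[0].round(3))
E
```

```text
ee_rot: [3.138, 0.001, 1.446]
wrist_force: [0.7, -0.4, -5.0]
width: 0.0481
finger_force: 30.0
t 19.9 pos [ 0.5587 -0.1221  0.1932] yaw [1.7978e+02 5.0000e-02 8.2870e+01] shift mm [455.6 -58.7   2.6] turn [ 0.22  0.05 -0.03] w 0.0481 F [ 0.7 -0.4 -5. ] ff 30.0
0.112 1 97 [[-0.0224, 0.0343], [0.0255, 0.0448]] slope 0.005
0.112 -1 62 [[-0.0225, -0.0445], [0.0248, -0.0352]] slope -0.009
0.03 1 455 [[-0.0803, 0.0006], [0.0421, 0.0329]] slope 0.076
0.03 -1 357 [[-0.0861, -0.0452], [0.0429, -0.0005]] slope -0.068
```

```bash
python3 -m crank '[[1,[0.02,-0.0026,0],[0,0,0]],[1,[0.04,-0.0052,0],[0,0,0]],[1,[0.04,-0.0052,0],[0,0,0]],[1,[0.04,-0.0052,0],[0,0,0]],[1,[0.04,-0.0052,0],[0,0,0]],[1,[0.04,-0.0052,0],[0,0,0]],[1,[0.04,-0.0052,0],[0,0,0]],[1,[0.04,-0.0052,0],[0,0,0]]]' |tail -4;python3 -m crank '[[1,[0.04,-0.0052,0],[0,0,0]],[1,[0.04,-0.0052,0],[0,0,0]],[1,[0.04,-0.0052,0],[0,0,0]],[1,[0.025,-0.003,0],[0,0,0]],[1,[0.01,-0.0014,0],[0,0,0]],[1,[0,0,0],[0,0,0]],[1,[0,0,0],[0,0,0]],[1,[0,0,0],[0,0,0]]]' |tail -4; python3 go.py .558 .337 .19 82.75
```

```text
ee_rot: [-3.136, 0.002, 1.446]
wrist_force: [0.7, 0.0, -4.7]
width: 0.0478
finger_force: 30.0
ee_rot: [-3.141, 0.001, 1.444]
wrist_force: [-0.8, -1.2, -5.6]
width: 0.0477
finger_force: 30.0
t 21.5 pos [0.556  0.3353 0.1905] yaw [-1.7997e+02  8.0000e-02  8.2760e+01] shift mm [2.  1.8 0.5] turn [-0.03  0.08  0.01] w 0.0477 F [-0.8 -1.2 -5.6] ff 30.0
```

```bash
python3 -m crank '[[1,[0.002,0.0018,0],[0,0,0]],[1,[0,0,0.01],[0,0,0]],[1,[0,0,0.01],[0,0,0]],[1,[0,0,0],[0,0,0]],[1,[0,0,0],[0,0,0]]]' |tail -4; python3 go.py .558 .337 .09 82.75
python3 - <<'E'
from h import *
from bench import vision
s=vision.snapshot("top");S=vision.snapshot("side");pickle.dump((s,S),open("pics/5.pkl","wb"))
a=cv2.resize(s["color"][170:290,150:270],(400,400),interpolation=2);b=cv2.resize(S["color"][260:400,210:350],(400,400),interpolation=2)
cv2.imwrite("pics/c5.png",np.hstack([a,b])[:,:,::-1])
E
```

```text
ee_rot: [-3.14, 0.001, 1.446]
wrist_force: [0.3, 0.2, -4.1]
width: 0.0479
finger_force: 30.0
t 22.0 pos [0.5573 0.3384 0.1697] yaw [-1.799e+02  8.000e-02  8.286e+01] shift mm [-1.2  1.  79.7] turn [-0.1   0.08  0.11] w 0.0479 F [ 0.3  0.2 -4.1] ff 30.0
```

View pics/c5.png

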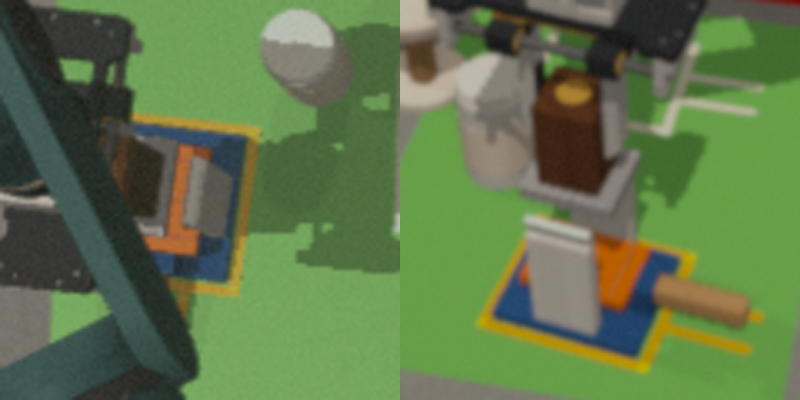

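The tamper hangs above the channel, square with it (right half, foot at (585,185), cheeks below). The die sits evenly in the yellow outline. Now I go down in steps.

```bash
python3 -m crank '[[1,[0,0,0],[0,0,0]],[1,[0,0,0],[0,0,0]],[1,[0,0,0],[0,0,0]]]' |tail -3; python3 go.py .558 .337 .166 82.75;  python3 -m crank '[[1,[0,0,0],[0,0,0]]]' >/dev/null; python3 go.py .558 .337 .166 82.75
```

```text
wrist_force: [0.3, -0.3, -5.3]
width: 0.0476
finger_force: 30.0
t 22.4 pos [0.5579 0.3389 0.1713] yaw [ 1.7997e+02 -1.0000e-02  8.2870e+01] shift mm [-1.9  0.3  5.3] turn [ 0.03 -0.01  0.12] w 0.0476 F [ 0.3 -0.3 -5.3] ff 30.0
t 22.5 pos [0.5579 0.3388 0.1711] yaw [ 1.7998e+02 -1.0000e-02  8.2870e+01] shift mm [-1.8  0.4  5.1] turn [ 0.02 -0.01  0.12] w 0.0477 F [ 0.8  0.2 -4.5] ff 30.0
```

```bash
python3 -m crank '[[1,[-0.0018,0.0003,0],[0,0,0]],[1,[0,0,0.008],[0,0,0]],[1,[0,0,0.008],[0,0,0]],[1,[0,0,0.008],[0,0,0]],[1,[0,0,0.008],[0,0,0]],[1,[0,0,0.006],[0,0,0]],[1,[0,0,0],[0,0,0]],[1,[0,0,0],[0,0,0]]]' |tail -4; python3 go.py .558 .337 .085 82.75
```

```text
ee_rot: [-3.141, 0.0, 1.446]
wrist_force: [-0.2, 0.9, -4.5]
width: 0.048
finger_force: 30.0
t 23.3 pos [0.5579 0.3369 0.1328] yaw [-1.7999e+02  1.0000e-02  8.2860e+01] shift mm [ 0.1  0.1 47.8] turn [-0.01  0.01  0.11] w 0.048 F [-0.2  0.9 -4.5] ff 30.0
```

```bash
python3 -m crank '[[1,[0,0,0.01],[0,0,0]],[1,[0,0,0.01],[0,0,0]],[1,[0,0,0.01],[0,0,0]],[1,[0,0,0.01],[0,0,0]],[1,[0,0,0.008],[0,0,0]],[1,[0,0,0],[0,0,0]],[1,[0,0,0],[0,0,0]]]' |tail -4; python3 go.py .558 .337 .0652 82.75;python3 -m crank '[[1,[0,0,0.003],[0,0,0]],[1,[0,0,0.003],[0,0,0]],[1,[0,0,0.003],[0,0,0]],[1,[0,0,0],[0,0,0]],[1,[0,0,0],[0,0,0]]]' |tail -4; python3 go.py .558 .337 .0652 82.75
```

```text
ee_rot: [-3.141, 0.0, 1.446]
wrist_force: [-0.1, -0.3, -5.1]
width: 0.0481
finger_force: 30.0
t 24.0 pos [0.5578 0.3369 0.0846] yaw [-1.7998e+02  2.0000e-02  8.2870e+01] shift mm [ 0.1  0.2 19.4] turn [-0.02  0.02  0.12] w 0.0481 F [-0.1 -0.3 -5.1] ff 30.0
ee_rot: [3.14, -0.001, 1.446]
wrist_force: [-0.8, 0.7, 0.4]
width: 0.0477
finger_force: 30.0
t 24.5 pos [0.5582 0.3371 0.0772] yaw [ 1.7993e+02 -3.0000e-02  8.2870e+01] shift mm [-0.1 -0.2 12. ] turn [ 0.07 -0.03  0.12] w 0.0477 F [-0.8  0.7  0.4] ff 30.0
```

```bash
python3 -m crank '[[1,[0,0,0.002],[0,0,0]],[1,[0,0,0.002],[0,0,0]],[1,[0,0,0.002],[0,0,0]],[1,[0,0,0.002],[0,0,0]],[1,[0,0,0.001],[0,0,0]],[1,[0,0,0],[0,0,0]],[1,[0,0,0],[0,0,0]]]' |tail -4; python3 go.py .558 .337 .0652 82.75;python3 -m crank '[[1,[0,0,0.001],[0,0,0]],[1,[0,0,0.001],[0,0,0]],[1,[0,0,0.001],[0,0,0]],[1,[0,0,0],[0,0,0]],[1,[0,0,0],[0,0,0]]]' |tail -4; python3 go.py .558 .337 .0652 82.75
```

```text
ee_rot: [3.141, -0.001, 1.446]
wrist_force: [-2.2, 0.1, 6.2]
width: 0.0482
finger_force: 30.0
t 25.2 pos [0.5582 0.3371 0.0676] yaw [ 1.7994e+02 -3.0000e-02  8.2870e+01] shift mm [-0.2 -0.2  2.4] turn [ 0.06 -0.03  0.12] w 0.0482 F [-2.2  0.1  6.2] ff 30.0
ee_rot: [3.14, -0.001, 1.446]
wrist_force: [-2.8, -1.6, 7.1]
width: 0.0481
finger_force: 30.0
t 25.7 pos [0.5582 0.3371 0.0651] yaw [ 1.7994e+02 -4.0000e-02  8.2870e+01] shift mm [-0.1 -0.2 -0.1] turn [ 0.06 -0.04  0.12] w 0.0481 F [-2.8 -1.6  7.1] ff 30.0
```

```bash
python3 -m crank '[[1,[0,0,0.001],[0,0,0]],[1,[0,0,0],[0,0,0]],[1,[0,0,0],[0,0,0]]]' |tail -3; python3 go.py .558 .337 .0652 82.75;python3 -m crank '[[1,[0,0,0.0007],[0,0,0]],[1,[0,0,0],[0,0,0]],[1,[0,0,0],[0,0,0]]]' |tail -4; python3 go.py .558 .337 .0652 82.75
```

```text
wrist_force: [-3.4, -2.3, 10.2]
width: 0.0483
finger_force: 30.0
t 26.0 pos [0.5582 0.3371 0.0651] yaw [ 1.7992e+02 -5.0000e-02  8.2870e+01] shift mm [-0.2 -0.2 -0.1] turn [ 0.08 -0.05  0.12] w 0.0483 F [-3.4 -2.3 10.2] ff 30.0
ee_rot: [3.14, -0.001, 1.446]
wrist_force: [-4.8, -3.3, 11.2]
width: 0.0481
finger_force: 30.0
t 26.3 pos [0.5582 0.3372 0.0651] yaw [ 1.799e+02 -5.000e-02  8.288e+01] shift mm [-0.2 -0.2 -0.1] turn [ 0.1  -0.05  0.13] w 0.0481 F [-4.8 -3.3 11.2] ff 30.0
```

```bash
python3 -m crank '[[1,[0,0,0.0015],[0,0,0]],[1,[0,0,0],[0,0,0]],[1,[0,0,0],[0,0,0]],[1,[0,0,0],[0,0,0]],[1,[0,0,0],[0,0,0]],[1,[0,0,0],[0,0,0]],[1,[0,0,0],[0,0,0]],[1,[0,0,0],[0,0,0]]]' |tail -3; python3 -m crank '[[1,[0,0,0],[0,0,0]],[1,[0,0,0],[0,0,0]],[1,[0,0,0],[0,0,0]],[1,[0,0,0],[0,0,0]],[1,[0,0,0],[0,0,0]],[1,[0,0,0],[0,0,0]],[1,[0,0,0],[0,0,0]],[1,[0,0,0],[0,0,0]]]' |tail -3;python3 go.py .558 .337 .0652 82.75
python3 - <<'E'
from h import *
from bench import vision
S=vision.snapshot("side")
cv2.imwrite("pics/c6.png",cv2.resize(S["color"][270:400,220:360],(780,600),interpolation=2)[:,:,::-1])
E
```

```text
wrist_force: [-5.9, -2.4, 16.9]
width: 0.0477
finger_force: 30.0
wrist_force: [-5.8, -3.2, 16.3]
width: 0.0479
finger_force: 30.0
t 27.9 pos [0.5582 0.3372 0.0651] yaw [ 1.7987e+02 -7.0000e-02  8.2870e+01] shift mm [-0.2 -0.2 -0.2] turn [ 0.13 -0.07  0.12] w 0.0479 F [-5.8 -3.2 16.3] ff 30.0
```

View pics/c6.png

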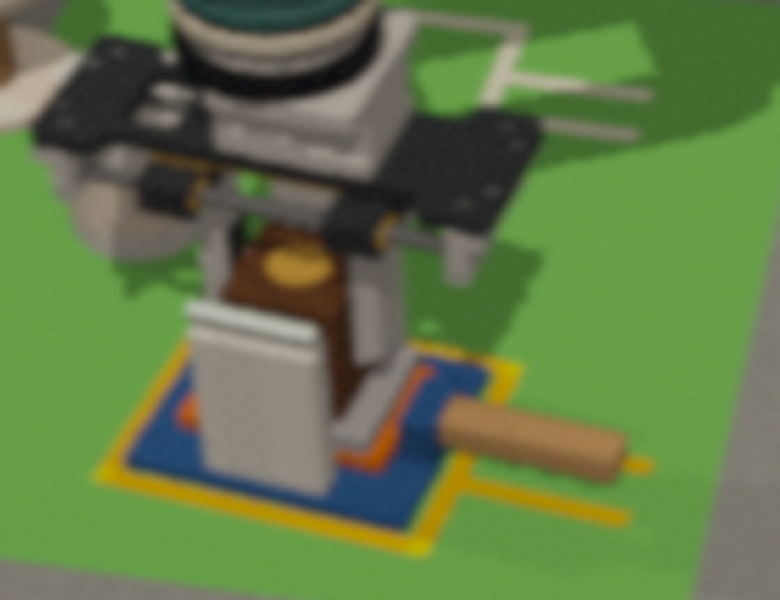

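The foot presses the plate flat and low between the cheeks (380,420), and the die stays inside the yellow outline. The stop was reached at about 21 N and held for over 1.5 s. Now lift out.

```bash
python3 -m crank '[[1,[0,0,-0.003],[0,0,0]],[1,[0,0,-0.004],[0,0,0]],[1,[0,0,-0.006],[0,0,0]],[1,[0,0,-0.008],[0,0,0]],[1,[0,0,-0.01],[0,0,0]],[1,[0,0,-0.012],[0,0,0]],[1,[0,0,-0.015],[0,0,0]],[1,[0,0,-0.015],[0,0,0]]]' |tail -3; python3 -m crank '[[1,[0,0,-0.015],[0,0,0]],[1,[0,0,-0.015],[0,0,0]],[1,[0,0,-0.015],[0,0,0]],[1,[0,0,-0.01],[0,0,0]],[1,[0,0,0],[0,0,0]],[1,[0,0,0],[0,0,0]]]' |tail -3;python3 go.py .5582 -.122 .19 82.75
```

```text
wrist_force: [1.0, -0.5, -4.4]
width: 0.048
finger_force: 30.0
wrist_force: [0.5, -0.6, -4.6]
width: 0.0478
finger_force: 30.0
t 29.35 pos [0.5578 0.3369 0.1887] yaw [-1.800e+02  1.000e-02  8.287e+01] shift mm [-455.3   57.3   -1.3] turn [-0.    0.01  0.12] w 0.0478 F [ 0.5 -0.6 -4.6] ff 30.0
```

```bash
python3 -m crank '[[1,[-0.02,0.0025,0],[0,0,0]],[1,[-0.04,0.005,0],[0,0,0]],[1,[-0.04,0.005,0],[0,0,0]],[1,[-0.04,0.005,0],[0,0,0]],[1,[-0.04,0.005,0],[0,0,0]],[1,[-0.04,0.005,0],[0,0,0]],[1,[-0.04,0.005,0],[0,0,0]],[1,[-0.04,0.005,0],[0,0,0]]]' |tail -3; python3 -m crank '[[1,[-0.04,0.005,0],[0,0,0]],[1,[-0.04,0.005,0],[0,0,0]],[1,[-0.04,0.005,0],[0,0,0]],[1,[-0.025,0.0035,0],[0,0,0]],[1,[-0.01,0.0013,0],[0,0,0]],[1,[0,0,0.02],[0,0,0]],[1,[0,0,0.03],[0,0,0]],[1,[0,0,0.03],[0,0,0]]]' |tail -3;python3 -m crank '[[1,[0,0,0.03],[0,0,0]],[1,[0,0,0.015],[0,0,0]],[1,[0,0,0.005],[0,0,0]],[1,[0,0,0],[0,0,0]],[1,[0,0,0],[0,0,0]],[1,[0,0,0],[0,0,0]]]' |tail -3;python3 go.py .5582 -.122 .0412 82.75
```

```text
wrist_force: [0.6, 0.1, -4.2]
width: 0.0476
finger_force: 30.0
wrist_force: [0.3, -0.2, -5.6]
width: 0.0478
finger_force: 30.0
wrist_force: [1.1, -0.0, -4.8]
width: 0.0478
finger_force: 30.0
t 31.55 pos [ 0.5596 -0.122   0.0609] yaw [1.7978e+02 5.0000e-02 8.2870e+01] shift mm [-0.1 -1.5 19.7] turn [0.22 0.05 0.12] w 0.0478 F [ 1.1 -0.  -4.8] ff 30.0
```

```bash
python3 -m crank '[[1,[0,-0.001,0.006],[0,0,0]],[1,[0,0,0.006],[0,0,0]],[1,[0,0,0.004],[0,0,0]],[1,[0,0,0],[0,0,0]],[1,[0,0,0],[0,0,0]],[1,[0,0,0],[0,0,0]],[1,[0,0,0],[0,0,0]]]' |tail -3;python3 go.py .5582 -.122 .0412 82.75
```

```text
wrist_force: [0.5, -0.0, -5.5]
width: 0.0479
finger_force: 30.0
t 32.25 pos [ 0.5574 -0.1216  0.0429] yaw [1.7998e+02 1.0000e-02 8.2860e+01] shift mm [-0.3  0.9  1.8] turn [0.02 0.01 0.11] w 0.0479 F [ 0.5 -0.  -5.5] ff 30.0
```

```bash
python3 -m crank '[[1,[0,0,0.001],[0,0,0]],[1,[0,0,0.0008],[0,0,0]],[1,[0,0,0],[0,0,0]],[1,[0,0,0],[0,0,0]]]' |tail -3;python3 go.py .5582 -.122 .0412 82.75; python3 -m crank '[[0.4,[0,0,0],[0,0,0]],[0.3,[0,0,0],[0,0,0]],[0.1,[0,0,0],[0,0,0]],[0,[0,0,0],[0,0,0]],[0,[0,0,0],[0,0,0]],[0,[0,0,-0.01],[0,0,0]],[0,[0,0,-0.04],[0,0,0]],[0,[0,0,-0.04],[0,0,0]]]' |tail -3;python3 -m crank '[[0,[0,0,-0.04],[0,0,0]],[0,[0,0,-0.04],[0,0,0]],[0,[-0.015,0.04,0],[0,0,0]],[0,[-0.015,0.04,0],[0,0,0]],[0,[-0.015,0.04,0],[0,0,0]],[0,[-0.015,0.04,0],[0,0,0]],[0,[-0.015,0.04,0],[0,0,0]],[0,[0,0,0],[0,0,0]]]' |tail -3
python3 go.py .5582 -.122 .0412 82.75
python3 - <<'E'
from h import *
from bench import vision
s=vision.snapshot("top");S=vision.snapshot("side")
m=hsv(s,(4,120,60),(16,255,255),(175,195,222,250));print("plate",rect(cast(s,big(m),.036)))
P=cloud(s,m);print("plate z",np.median(P[:,2]))
cv2.imwrite("pics/c7.png",np.hstack([cv2.resize(s["color"],(400,300),interpolation=3),cv2.resize(S["color"][120:420,160:460],(300,300))])[:,:,::-1])
E
```

```text
wrist_force: [0.4, -1.0, -3.3]
width: 0.0475
finger_force: 30.0
t 32.65 pos [ 0.5574 -0.1216  0.0412] yaw [1.7997e+02 1.0000e-02 8.2870e+01] shift mm [-0.3  0.8  0. ] turn [0.03 0.01 0.12] w 0.0475 F [ 0.4 -1.  -3.3] ff 30.0
wrist_force: [0.8, -0.7, 0.3]
width: 0.0939
finger_force: 0.0
wrist_force: [-0.4, -0.4, -2.4]
width: 0.094
finger_force: 0.0
t 34.25 pos [ 0.7493 -0.2235  0.2023] yaw [-1.7957e+02 -7.0000e-02  8.2760e+01] shift mm [  76.4 -201.2  162.7] turn [-0.43 -0.07  0.01] w 0.094 F [-0.4 -0.4 -2.4] ff 0.0
plate (array([557.7, 336.8]), array([60.9, 86.1]), 82.7)
plate z 0.03620644032518136
```

View pics/c7.png

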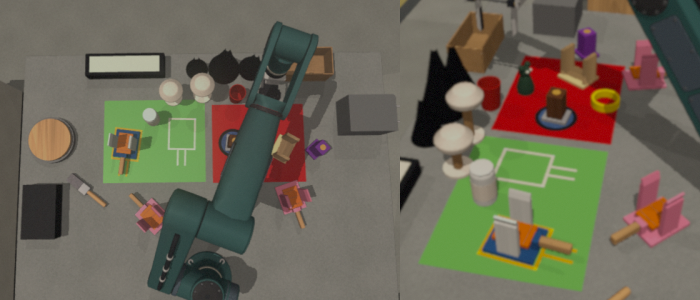

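The tamper stands upright on the mat (side half, (556,105)). The die is in the yellow outline with its plate up at 36 mm, the bystanders are in place, and the arm is clear. Handing in.

```bash
python3 -c "
from bench import robot
print(robot.close_job())"
```

```text
the job is handed in; nothing more can be done
None
```

The job is handed in, with no verdict returned: the blue die is within about 1.5 mm of the yellow outline's centre, the plate was pressed to its stop for over a second and is up again, the tamper stands on the mat, and in the last pictures nothing else had moved.

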